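# Unclip the casting crate and take off its lid

## Robot

A 7-joint arm with a two-finger parallel gripper is mounted at the origin on the work surface. World frame = base frame: x ahead of the robot, y to its left, z up, the work surface at z = 0. Lengths are in mm, angles in rad, forces in N, time in s.
With the tool pointing down it reaches from about 350 to 775 mm from the base axis. Payload 3.1 kg.
Tool frame: the origin (TCP) lies where the fingers leave the gripper's body, on its centre line; the fingertips stand 73 mm ahead of it and the grasp point (between the pads) lies 54 mm ahead of it; z points along the fingers, y is the line along which they close (so a half turn about z gives the same grasp; the last joint's range is limited). The gripper opens to 85 mm and grips with 20 to 120 N. Pads are 22 mm wide; open, the fingers measure 114 mm over their backs; the gripper's body (76 mm by 85 mm) begins 54 mm behind the grasp point. The pads swing forward as they close: fully open they stand 13 mm farther back than shut.
Start: joints at [1.15, 0.311, 0.014, 1.512, -0.004, 1.319, -0.027], TCP at [203.427, -511.012, 303.904] pointing down, gripper open.
Joint ranges: [-2.7, 2.7], [-0.3, 1.91], [-1.27, 1.3], [0.12, 2.57], [-1.44, 4.58], [0.2, 2.03], [-3.05, 3.05]. Speed limits (rad/s): [2.79, 2.79, 3.14, 3.14, 3.14, 3.14, 3.14].

## Interface

Orientations are given as a rotation vector (axis times angle).
In Python, from plant import bot gives the robot as it stands.
- The arm moves only by the tool arm_command, never from a script. Its argument "commands" is a list of rows, each a list of 3 entries, a list of its own where there are three numbers: the shift along the tool's x, y, z in m, then the turn, a rotation vector about the tool's x, y, z in degrees, then the gripper command: -1 is shut, 1 is fully open, values between are in proportion. In form: [[[dx, dy, dz], [rx, ry, rz], hand], ...]. A call has 1 to 20 rows; each row shifts and turns the commanded pose from where the row before left it, along the tool's axes as they then stand; what a row does not reach is not made up. A row lasts 1/8 s, in which the tool goes at most 62.5 mm and 10.7 degrees, less where a joint would pass 70% of its speed; a pose out of reach is approached as far as the arm can. A call is refused whole if a number of a shift passes 0.0625 or a number of a turn 10.7, either way. A call with a gripper value outside its range is refused whole. The fingers move at their own pace and stop on an object; the grip force is fixed at half the most. Time passes only in rows, so rows that do not move let the fingers close. It gives the time, the measured TCP pose, the force, the opening and the grip force at its end, in the units of the state.
- bot.sense(): the state, without advancing time (a new reading comes with each control period).
- bot.capture(name): name is "side" or "top" or "wrist"; returns a dict with "pixels" (384x512x3 uint8, red, green, blue), "fx", "fy", "cx", "cy" (pixels), "R" (3x3) and "t" (3): a world point X has camera coordinates R X + t. Camera axes: x right, y down, z forward; pixel columns grow to the right and rows downward; lengths in mm; the calibration is good to about 2 mm. A picture is of the moment at which its call begins. There is no depth.
- bot.hand_in(): hands the job in; it is judged then, once.
The state is a dict: "t": time; "joint_positions": joint angles; "dq": joint speeds; "tau": joint torques, N m; "ee_pos": TCP position; "orientation": TCP orientation; "wrist_force": force on the tool from outside, world axes, zero at the start; "torque": the same for the moment, N m; "grip_width": finger opening in mm; "grip_force": force on a finger pad.
Only numpy, scipy, OpenCV 4.12 (cv2) and the standard library are available. Lean on these libraries where they do the work, as an engineer would, in place of code of your own. Each camera call takes 0.05 s, during which the arm holds its last target. There are 200 camera calls.

## Task

Open the blue crate of plaster casts: flip both red spring clips, left and right, outward off the lid's edges until they snap open, and only then lift the lid off by its black grip and set it down gently, flat and grip up, in the middle of the white foam slab, still holding it as it touches down. Then let go, leaving both clips open and the loose things around where they stand.

Things in the scene. Friction and masses are not known exactly. Their poses are not given: they have to be found in the camera images.
- stand: Wooden stand fixed to the table, with the blue open crate (150 x 180 x 70 deep) leaning back 30 degrees on it. Origin: on the table under the crate; x away from the robot at yaw 0, y to the crate's left, z up. The crate is turned -30 degrees about the stand's y, so its top faces up and towards the robot.
- crate_foot (a point): Middle of the crate's underside, 50 above the stand's origin; axes as the stand, not tilted. Sizes below use tilted axes from here: x' up-slope, y left, z' square to the lid. Crate rim at z' = 70, lid's top face at z' = 78, top of its grip at z' = 112.
- lamp (a point): Middle of the underside of a white spot lamp head (48 across, 45 tall) fixed to the stand, 271 above the table and 30 nearer the robot than the stand's origin; its arm runs back at z = 325 to a post at stand x = 130. It hangs in the way of a gripper pointing straight down at the grip; a gripper leaning towards the robot by the crate's 30 degrees clears it by about 20.
- lid: Grey loose lid, 0.25 to 0.5 kg, flange 160 x 184 x 8 over a 12 deep plug (134 x 164) that sits in the crate with 3 play each way; it must be drawn out square to the rim for 12. Origin: middle of the plug's underside; z towards the grip, x along the grip. Flange top is at z = 20 of the lid. Overall 160 x 184 x 54.
- lid_grip (a point): Point to grip on the lid's black upright bar, 10 below its top, 24 above the flange. The bar is 100 long (lid x, up-slope), 22 thick (lid y), 34 high. Axes as the lid.
- clip_left (a joint): Angle (rad) of the red clip on the crate's left (+y) edge: 0 shut, 1.7 fully open. Hinge along x' at y = 96, z' = 28; swings outward and down. Over-centre spring: pulls shut below 0.6 rad, open beyond. Pushing the tab outward from inside takes 2 to 3 N at first; past 0.6 it snaps open and stays.
- clip_right (a joint): The same clip, mirrored, on the crate's right (-y) edge; also 0 shut, 1.7 open (outward, to -y).
- tab_left (a point): Middle of the left clip's finger tab (y = 104, z' = 102 when shut). The clip's plate is 60 wide (along x') and stands just outside the lid's edge; its lip reaches in over the lid to y = 84 (z' = 80 to 84, 2 above the lid); above that the 4 thick tab rises to z' = 121, leaning 17 degrees outward. Keep above the lip when pushing, or it catches the fingertip.
- tab_right (a point): Middle of the right clip's finger tab, mirrored (y = -104, z' = 102 when shut); same shape.
- slab: White foam slab fixed on the table, 200 (x) x 230 (y) x 45 high. Origin: middle of its underside, axes along its sides.
- cup: Loose paper cup, 72 across, 90 high, standing between the robot and the crate. Origin: centre of its base.
- brush: Loose brush 200 long lying behind the crate and slab, origin at its underside's middle, x along it.
- jar: Loose amber jar, 68 across, 100 high, standing. Origin: centre of its base.
- cast_hand: Loose white plaster hand, about 190 long, 35 to 56 high, lying palm down. Origin: under the palm, fingers to its -x.
- pot: Loose white plastic bowl, 90 across, 70 high. Origin: centre of its base.
- spatula: Loose spatula 200 long lying to the right. Origin at its underside, x along it.
There are look-alikes about, which are no part of the job. Leave any purple look-alike of the lid alone.

How it is judged:
By the outcome, as a careful person would: the job done as asked, in the order asked, and still so for the second after the job is handed in, with the robot touching nothing.
It also fails if it takes over 64 s, if anything falls off the work surface, if the arm or the gripper's body presses on something with over 40 N, if the wrist force passes 120 N, or if a joint passes its speed limit or range.

## Working session

There is one attempt and no reset: what is moved stays moved. The work goes in short steps, Python scripts to look and compute and a tool call to move; the robot and the scene stay as the last step left them, time stands still between calls to the robot, and variables do not carry over. Pictures are saved under pics/ and viewed, at most 10 in all, crops included, and the job is handed in when it is done.

Besides the shell and the picture viewer there is one more tool, called after ">>>" by a JSON object that holds its "op" and its "data". arm_command: Moves the arm, as the interface text tells. Its arguments: {"type":"object","properties":{"commands":{"type":"array","items":{"type":"array"}}},"required":["commands"]}

```bash
mkdir -p pics; ls
python3 - <<'E'
from plant import bot
import cv2, numpy as np, pickle
d={}
for n in("side","top"):
    c=bot.capture(n); d[n]=c
    cv2.imwrite(f"pics/{n}0.png",cv2.cvtColor(c["pixels"],cv2.COLOR_RGB2BGR))
    print(n,c["fx"],c["cx"],c["cy"],np.round(c["R"],3).tolist(),np.round(-c["R"].T@c["t"]))
pickle.dump(d,open("c0.pkl","wb"))
print(bot.sense())
E
```

```text
pics
side 434.41502252639424 258.8525938656639 188.06254758895153 [[0.993, -0.119, -0.018], [-0.081, -0.548, -0.833], [0.089, 0.828, -0.553]] [  407. -1353.  1081.]
top 372.1198782619143 253.23374844839665 190.77208838358848 [[-0.019, -1.0, -0.004], [-0.987, 0.019, -0.161], [0.161, 0.001, -0.987]] [ 327.  -32. 1528.]
{'t': 0.1, 'joint_positions': array([ 1.15029574,  0.31167933,  0.01401525,  1.51288808, -0.00439628,
        1.31923483, -0.02723826]), 'dq': array([ 0.00218615, -0.00136974,  0.00074486, -0.00138674,  0.0009946 ,
        0.00035773, -0.00104742]), 'tau': array([ 7.18465581e-04, -3.80854654e+01,  1.46689340e-01, -2.31240571e+01,
        1.23443108e-02,  8.13732098e-03,  4.28983228e-06]), 'ee_pos': array([ 203.21425792, -510.53853884,  302.91463266]), 'orientation': array([-3.08332649e+00, -5.91096405e-01,  7.99842213e-04]), 'wrist_force': array([ 0.27785248, -0.18340237, -0.89645515]), 'torque': array([-0.01648424,  0.04097445,  0.0088582 ]), 'grip_force': 0.0, 'grip_width': 84.9237131353687}
```

View pics/side0.png

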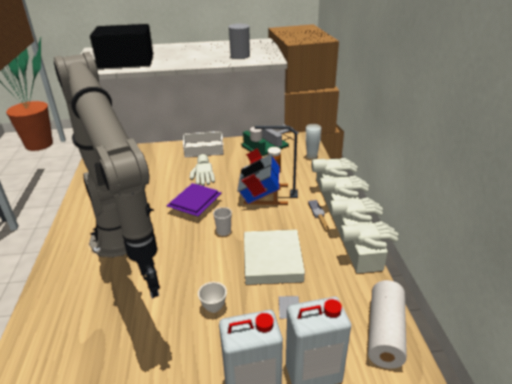

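View pics/top0.png

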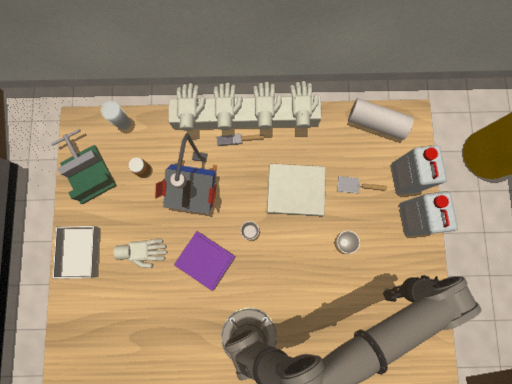

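The side view shows the crate at about (262,178), and the slab at (273,256). In the top view the crate is at (190,190), with red clips at (160,188) and (212,197), and the slab is at (297,190). The purple look-alike lies at (205,260).

```bash
cat > h.py <<'E'
import numpy as np, cv2
def ray(c,u,v):
    d=np.array([(u-c["cx"])/c["fx"],(v-c["cy"])/c["fy"],1.]); R=np.array(c["R"])
    d=R.T@d; return -R.T@np.array(c["t"]), d/np.linalg.norm(d)
def onz(c,u,v,z):
    o,d=ray(c,u,v); return o+d*(z-o[2])/d[2]
def tri(c1,p1,c2,p2):
    A=np.zeros((3,3));b=np.zeros(3);rs=[ray(c1,*p1),ray(c2,*p2)]
    for o,d in rs:
        P=np.eye(3)-np.outer(d,d);A+=P;b+=P@o
    X=np.linalg.solve(A,b); return X,[round(float(np.linalg.norm((np.eye(3)-np.outer(d,d))@(X-o))),1) for o,d in rs]
def proj(c,X):
    p=np.array(c["R"])@np.array(X)+np.array(c["t"]); return np.array([c["fx"]*p[0]/p[2]+c["cx"],c["fy"]*p[1]/p[2]+c["cy"]])
E
python3 - <<'E'
import pickle; from h import *
d=pickle.load(open("c0.pkl","rb"))
ims=[]
for n,(x0,y0,x1,y1) in {"top":(140,130,240,230),"side":(215,110,315,210)}.items():
    im=d[n]["pixels"]; h=cv2.cvtColor(im,cv2.COLOR_RGB2HSV); sub=np.zeros(im.shape[:2],bool);sub[y0:y1,x0:x1]=1
    H,S,V=[h[...,i].astype(int) for i in range(3)]
    for nm,m in dict(red=((H<8)|(H>172))&(S>130)&(V>60),blue=(H>105)&(H<125)&(S>140),black=(V<45)).items():
        k,l,st,ce=cv2.connectedComponentsWithStats((m&sub).astype(np.uint8))
        print(n,nm,[(st[i].tolist(),ce[i].round(1).tolist()) for i in range(1,k) if st[i][4]>8])
    ims.append(cv2.cvtColor(cv2.resize(im[y0:y1,x0:x1],(400,400),interpolation=cv2.INTER_CUBIC),cv2.COLOR_RGB2BGR))
cv2.imwrite("pics/crop.png",np.hstack(ims))
c=d["top"];im=c["pixels"];h=cv2.cvtColor(im,cv2.COLOR_RGB2HSV)
m=((h[...,1]<60)&(h[...,2]>150)).astype(np.uint8); m[:, :250]=0;m[:,345:]=0;m[:150]=0;m[230:]=0
k=max(cv2.findContours(m,0,2)[0],key=cv2.contourArea); r=cv2.boxPoints(cv2.minAreaRect(k))
P=np.array([onz(c,*p,45) for p in r]);print("slab",r.tolist(),P.round(),P.mean(0),[np.linalg.norm(P[i]-P[i-1]).round() for i in range(4)])
E
```

```text
top red [([156, 180, 10, 17, 130], [160.6, 188.5]), ([208, 185, 8, 22, 97], [211.5, 195.4])]
top blue [([169, 165, 7, 4, 16], [172.1, 166.6]), ([182, 167, 12, 5, 40], [187.1, 168.8]), ([195, 169, 19, 6, 62], [205.0, 171.8])]
top black []
side red [([247, 149, 15, 15, 136], [254.2, 155.8]), ([242, 174, 24, 22, 260], [253.4, 184.2])]
side blue [([241, 158, 38, 45, 458], [265.1, 183.5])]
side black [([245, 136, 15, 14, 62], [251.9, 143.2]), ([242, 161, 22, 16, 175], [252.5, 168.5])]
slab [[266.53826904296875, 211.54258728027344], [269.14276123046875, 163.3590545654297], [326.03057861328125, 166.43406677246094], [323.42608642578125, 214.6175994873047]] [[ 483.  -81.   45.]
 [ 681.  -97.   45.]
 [ 663. -328.   45.]
 [ 467. -308.   45.]] [ 573.55206882 -203.54197024   45.        ] [np.float64(227.0), np.float64(198.0), np.float64(232.0), np.float64(198.0)]
```

View pics/crop.png

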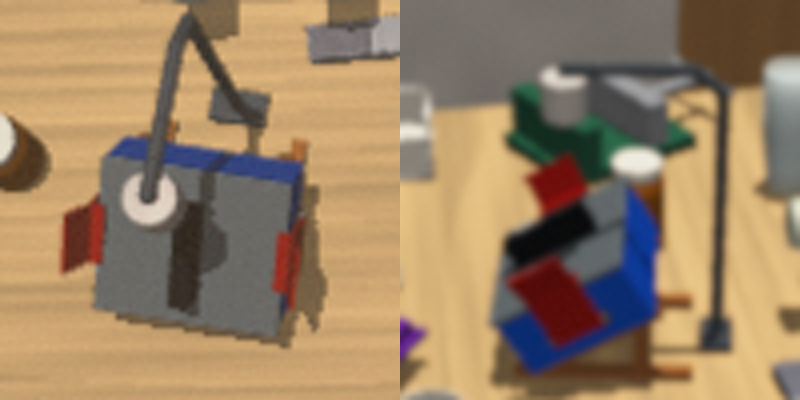

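The crop shows the crate with both clips on its edges, and the black bar running up-slope. In top-crop pixels the lid corners are at (94,308), (277,334), (300,183) and (108,155), and the lamp covers the bar's upper end at (150,198).

Run:
```python
import pickle; from h import *
d=pickle.load(open("c0.pkl","rb"));c=d["top"];s=d["side"]
cr=lambda u,v:(140+u/4-.4,130+v/4-.4)
sd=lambda u,v:(215+(u-400)/4-.4,110+v/4-.4)
z=[77.5,77.5,157.5,157.5]
P=np.array([onz(c,*cr(*p),zz) for p,zz in zip([(94,308),(277,334),(300,183),(108,155)],z)])
M=np.array([[-108.3,92],[-108.3,-92],[30.3,-92],[30.3,92]])
print(P.round(1),[np.linalg.norm(P[i,:2]-P[i-1,:2]).round(1) for i in range(4)])
A,B=M-M.mean(0),P[:,:2]-P[:,:2].mean(0)
a=np.arctan2((A[:,0]*B[:,1]-A[:,1]*B[:,0]).sum(),(A*B).sum())
R=np.array([[np.cos(a),-np.sin(a)],[np.sin(a),np.cos(a)]]);S=P[:,:2].mean(0)-R@M.mean(0)
print("yaw",np.degrees(a),"S",S,"resid",((M@R.T+S)-P[:,:2]).round(1).tolist())
# lamp tops: z=316
print("lamp top, two ways",onz(c,*cr(150,198),271),onz(c,*cr(150,198),316),"expect",R@[-30,0]+S)
def W(x,y,zz): # tilted
    q=np.radians(30);X=np.array([x*np.cos(q)-zz*np.sin(q),y]);return np.r_[R@X+S,50+x*np.sin(q)+zz*np.cos(q)]
for nm,p in dict(tabL=W(0,104,102),tabR=W(0,-104,102),grip=W(0,0,102),barlo=W(-50,0,112),barhi=W(50,0,112),rightlow=W(-75,-90,0)).items():
    u=proj(c,p);v=proj(s,p);print(nm,p.round(1),"topcrop",((u-[140,130]+.4)*4).round(),"sidecrop",((v-[215,110]+.4)*4+[400,0]).round())
```

```text
[[507.2 325.2  77.5]
 [478.2 145.6  77.5]
 [611.7 114.3 157.5]
 [642.2 295.3 157.5]] [np.float64(138.3), np.float64(182.0), np.float64(137.2), np.float64(183.6)]
yaw -10.63010420204198 S [598.16104246 212.91181251] resid [[1.5, -1.9], [-3.4, -3.1], [-0.8, 2.6], [2.7, 2.4]]
lamp top, two ways [577.47115609 231.34326542 271.        ] [568.48428618 221.92924805 316.        ] expect [568.67588559 218.44584581]
tabL [567.2 324.5 138.3] topcrop [ 80. 237.] sidecrop [556. 181.]
tabR [528.9 120.1 138.3] topcrop [296. 273.] sidecrop [540. 282.]
grip [548.  222.3 138.3] topcrop [188. 255.] sidecrop [548. 229.]
barlo [500.6 231.2 122. ] topcrop [181. 307.] sidecrop [504. 242.]
barhi [585.7 215.3 172. ] topcrop [190. 209.] sidecrop [584. 202.]
rightlow [517.7 136.4  12.5] topcrop [294. 302.] sidecrop [532. 375.]
```

```bash
cat >> h.py <<'E'
from scipy.spatial.transform import Rotation as Ro
YAW=np.radians(-10.6); S=np.array([598.2,212.9]); SLAB=np.array([573.5,-203.5]); SY=np.radians(-4.6)
def Rc(lean=30,yaw=None): # tool axes: x up-slope, y = -crate y, z = -z'
    return (Ro.from_euler('z',YAW if yaw is None else yaw)*Ro.from_euler('y',-lean,degrees=True)*Ro.from_euler('x',180,degrees=True)).as_matrix()
def W(x,y,z):
    return np.r_[S,50]+Ro.from_euler('z',YAW).apply(Ro.from_euler('y',-30,degrees=True).apply([x,y,z]))
def inv(p): # world -> tilted crate axes
    return Ro.from_euler('y',30,degrees=True).apply(Ro.from_euler('z',-YAW).apply(np.array(p)-np.r_[S,50]))
def rows(p0,R0,p1,R1,n):
    R=R0.T@R1; w=Ro.from_matrix(R).as_rotvec()/n; r=Ro.from_rotvec(w).as_matrix()
    A=sum(np.linalg.matrix_power(r,k) for k in range(n)); d=np.linalg.solve(A,R0.T@(np.array(p1)-p0))
    print(n,"rows of",(d/1000).round(4).tolist(),np.degrees(w).round(2).tolist(),"max mm",round(np.linalg.norm(d),1))
def pose(s): return np.array(s["ee_pos"]),Ro.from_rotvec(s["orientation"]).as_matrix()
E
python3 - <<'E'
from h import *; from plant import bot
p,R=pose(bot.sense()); v=np.array([440,-150,380.])
Rm=Rc(0,np.radians(10))
rows(p,R,v,Rm,12)
t=W(-40,0,102)+54*np.array(W(0,0,1)-W(0,0,0))+W(0,0,110)-W(0,0,0)
print(t); rows(v,Rm,t,Rc(),14)
E
```

```text
12 rows of [0.0274, -0.0233, -0.0064] [-0.01, 0.0, 0.98] max mm 36.6
[433.41971926 243.73779134 260.36275741]
14 rows of [-0.0022, -0.0285, 0.0079] [-0.39, 2.12, 1.44] max mm 29.7
```

>>> {"op": "arm_command", "data": {"commands": [[[0.0274,-0.0233,-0.0064],[0,0,0.98],-1],[[0.0274,-0.0233,-0.0064],[0,0,0.98],-1],[[0.0274,-0.0233,-0.0064],[0,0,0.98],-1],[[0.0274,-0.0233,-0.0064],[0,0,0.98],-1],[[0.0274,-0.0233,-0.0064],[0,0,0.98],-1],[[0.0274,-0.0233,-0.0064],[0,0,0.98],-1],[[0.0274,-0.0233,-0.0064],[0,0,0.98],-1],[[0.0274,-0.0233,-0.0064],[0,0,0.98],-1],[[0.0274,-0.0233,-0.0064],[0,0,0.98],-1],[[0.0274,-0.0233,-0.0064],[0,0,0.98],-1],[[0.0274,-0.0233,-0.0064],[0,0,0.98],-1],[[0.0274,-0.0233,-0.0064],[0,0,0.98],-1]]}}

```text
t: 1.6
ee_pos: [440.3, -149.9, 380.5]
orientation: [-3.13, -0.271, 0.001]
wrist_force: [0.9, -0.6, -0.3]
grip_width: 0.5
grip_force: 0.0
```

>>> {"op": "arm_command", "data": {"commands": [[[-0.0022,-0.0285,0.0079],[-0.39,2.12,1.44],-1],[[-0.0022,-0.0285,0.0079],[-0.39,2.12,1.44],-1],[[-0.0022,-0.0285,0.0079],[-0.39,2.12,1.44],-1],[[-0.0022,-0.0285,0.0079],[-0.39,2.12,1.44],-1],[[-0.0022,-0.0285,0.0079],[-0.39,2.12,1.44],-1],[[-0.0022,-0.0285,0.0079],[-0.39,2.12,1.44],-1],[[-0.0022,-0.0285,0.0079],[-0.39,2.12,1.44],-1],[[-0.0022,-0.0285,0.0079],[-0.39,2.12,1.44],-1],[[-0.0022,-0.0285,0.0079],[-0.39,2.12,1.44],-1],[[-0.0022,-0.0285,0.0079],[-0.39,2.12,1.44],-1],[[-0.0022,-0.0285,0.0079],[-0.39,2.12,1.44],-1],[[-0.0022,-0.0285,0.0079],[-0.39,2.12,1.44],-1],[[-0.0022,-0.0285,0.0079],[-0.39,2.12,1.44],-1],[[-0.0022,-0.0285,0.0079],[-0.39,2.12,1.44],-1]]}}

```text
t: 3.35
ee_pos: [434.3, 242.4, 260.3]
orientation: [2.973, -0.27, 0.799]
wrist_force: [-1.0, -0.5, -0.6]
grip_width: 0.0
grip_force: 0.0
```

Run:
```python
from h import *; from plant import bot; import pickle
s=bot.sense();p,R=pose(s); print(s["t"],p,inv(p),"\n",(Rc().T@R).round(3),s["grip_width"],s["wrist_force"],s["joint_positions"].round(2))
c=bot.capture("wrist"); pickle.dump(c,open("w1.pkl","wb")); im=cv2.cvtColor(c["pixels"],cv2.COLOR_RGB2BGR)
for q in [(-80,92,78),(-80,-92,78),(80,-92,78),(80,92,78),(-50,0,112),(0,104,102),(0,-104,102)]:
    u=proj(c,W(*q)); print(q,u.round(0))
cv2.imwrite("pics/w1.png",im)
```

```text
3.35 [434.34293878 242.44450429 260.33629471] [-39.02131443  -1.10139008 265.40439913] 
 [[ 1.     0.004  0.002]
 [-0.004  1.     0.003]
 [-0.002 -0.003  1.   ]] 0.025021877953984036 [-1.00522974 -0.50552524 -0.55561076] [ 0.16  0.17 -1.04  1.99  0.78  0.93 -3.05]
(-80, 92, 78) [165. 228.]
(-80, -92, 78) [345. 229.]
(80, -92, 78) [364.  56.]
(80, 92, 78) [146.  55.]
(-50, 0, 112) [255. 214.]
(0, 104, 102) [132. 154.]
(0, -104, 102) [377. 155.]
```

View pics/w1.png

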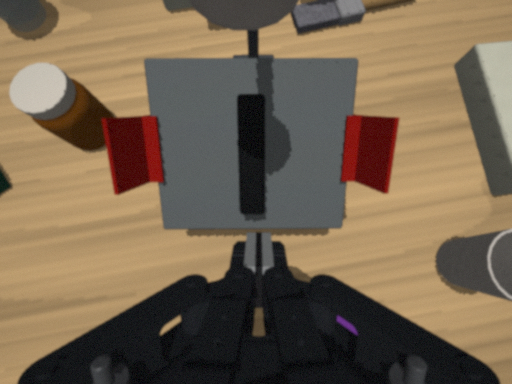

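The wrist view matches the prediction within a few pixels: lid corners are near (147,58), (357,58), (343,229) and (163,229), and both red clips are shut. Joint 7 is at its limit, so I'll flip the tool half a turn, which gives an equivalent grasp.

>>> {"op": "arm_command", "data": {"commands": [[[0,0,0],[0,0,-10.6],-1],[[0,0,0],[0,0,-10.6],-1],[[0,0,0],[0,0,-10.6],-1],[[0,0,0],[0,0,-10.6],-1],[[0,0,0],[0,0,-10.6],-1],[[0,0,0],[0,0,-10.6],-1],[[0,0,0],[0,0,-10.6],-1],[[0,0,0],[0,0,-10.6],-1],[[0,0,0],[0,0,-10.6],-1],[[0,0,0],[0,0,-10.6],-1],[[0,0,0],[0,0,-10.6],-1],[[0,0,0],[0,0,-10.6],-1],[[0,0,0],[0,0,-10.6],-1],[[0,0,0],[0,0,-10.6],-1],[[0,0,0],[0,0,-10.6],-1],[[0,0,0],[0,0,-10.6],-1],[[0,0,0],[0,0,-10.4],-1],[[0,0,0],[0,0,0],-1]]}}

```text
t: 5.65
ee_pos: [434.1, 241.8, 260.4]
orientation: [0.248, 2.608, -0.067]
wrist_force: [0.7, 0.1, -0.1]
grip_width: 0.1
grip_force: 0.0
```

Run:
```python
from h import *; from plant import bot; import pickle
s=bot.sense();p,R=pose(s); print(s["t"],inv(p),"\n",(Rc().T@R).round(3),s["joint_positions"].round(2))
c=pickle.load(open("w1.pkl","rb"));im=c["pixels"];h=cv2.cvtColor(im,cv2.COLOR_RGB2HSV).astype(int)
oc=-c["R"].T@c["t"]; print("cam in crate",inv(oc).round())
red=((h[...,0]<8)|(h[...,0]>172))&(h[...,1]>130)
# lid: grey region between; polygon
m=((h[...,1]<75)&(h[...,2]>50)&(h[...,2]<130)|(h[...,2]<40)).astype(np.uint8); m[:50]=0;m[235:]=0;m[:,:125]=0;m[:,400:]=0
m=cv2.morphologyEx(m,cv2.MORPH_OPEN,np.ones((9,9)))
k=max(cv2.findContours(m,0,2)[0],key=cv2.contourArea)
# edge lines by side columns
for v in (75,95,200,215):
    xs=np.where(m[v,:])[0]; print(v,xs.min(),xs.max())
for u in (180,220,300,335):
    ys=np.where(m[:,u])[0]; print("col",u,ys.min(),ys.max())
bl=(h[...,2]<25); bl[:85]=0;bl[222:]=0;bl[:,:225]=0;bl[:,275:]=0
ys,xs=np.where(bl);print("bar",xs.min(),xs.max(),ys.min(),ys.max())
print("pred bar",[proj(c,W(*q)).round(1).tolist() for q in[(-50,11,112),(-50,-11,112),(50,-11,112),(50,11,112)]])
k,l,st,ce=cv2.connectedComponentsWithStats(red.astype(np.uint8));print([(st[i].tolist()) for i in range(1,k) if st[i][4]>100])
print("pred tab top",[proj(c,W(*q)).round(1).tolist() for q in[(-30,109.8,121),(30,109.8,121),(30,-109.8,121),(-30,-109.8,121)]])
```

```text
5.65 [-39.07246566  -1.7798286  265.55991689] 
 [[-1.     0.004 -0.   ]
 [-0.004 -1.     0.002]
 [-0.     0.002  1.   ]] [ 0.32  0.25 -1.25  1.99  0.86  0.99  0.02]
cam in crate [ 41.  -2. 336.]
75 146 356
95 148 354
200 161 344
215 162 343
col 180 58 228
col 220 59 229
col 300 59 228
col 335 58 227
bar 238 264 95 212
pred bar [[242.2, 213.7], [267.4, 213.7], [269.2, 91.6], [240.3, 91.5]]
[[341, 115, 57, 78, 3444], [101, 116, 63, 78, 3695]]
pred tab top [[120.1, 194.8], [108.2, 118.8], [400.5, 119.9], [388.7, 195.5]]
```

Run:
```python
import h; from h import *; import pickle
from scipy.optimize import least_squares
c=pickle.load(open("w1.pkl","rb"))
obs=[((-80,92,78),(163.5,228.5)),((-80,-92,78),(342,228)),((80,-92,78),(358,58.5)),((80,92,78),(144,58)),
((-50,11,112),(238,212)),((-50,-11,112),(264.5,212)),((50,-11,112),(264.5,95)),((50,11,112),(237.5,95)),((30,109.8,121),(102,118)),((30,-109.8,121),(398,118))]
def f(v):
    h.S=v[:2];h.YAW=v[2];return np.concatenate([proj(c,W(*a))-b for a,b in obs])
r=least_squares(f,[598.2,212.9,-.185]);print(r.x[:2],np.degrees(r.x[2]),r.fun.reshape(-1,2).round(1).tolist())
```

```text
[598.25240064 216.07928474] -10.381976855237685 [[-1.4, 0.6], [0.5, 0.7], [2.1, -2.4], [-2.0, -2.2], [1.0, 2.3], [-0.2, 2.3], [0.7, -2.8], [-1.3, -2.9], [2.0, 2.0], [-1.5, 2.0]]
```

```bash
sed -i 's/^YAW=np.radians(-10.6); S=np.array(\[598.2,212.9\])/YAW=np.radians(-10.4); S=np.array([598.3,216.])/' h.py
python3 - <<'E'
from h import *; from plant import bot; import pickle
p,R=pose(bot.sense()); Rf=Rc()@np.diag([-1,-1,1]); print(inv(p))
t=W(0,70,108+73); rows(p,R,t,Rf,10)
c=pickle.load(open("c0.pkl","rb"))["top"]; j=onz(c,137,167,100); print("jar",j,inv(j))
E
```

```text
[-38.67751085  -4.2653369  265.33188962]
10 rows of [-0.0038, 0.0075, 0.0084] [-0.02, -0.0, -0.04] max mm 11.9
jar [663.20353334 425.65481978 100.        ] [ 47.50848079 217.92682982  30.30599275]
```

>>> {"op": "arm_command", "data": {"commands": [[[-0.0038,0.0075,0.0084],[0,0,0],-1],[[-0.0038,0.0075,0.0084],[0,0,0],-1],[[-0.0038,0.0075,0.0084],[0,0,0],-1],[[-0.0038,0.0075,0.0084],[0,0,0],-1],[[-0.0038,0.0075,0.0084],[0,0,0],-1],[[-0.0038,0.0075,0.0084],[0,0,0],-1],[[-0.0038,0.0075,0.0084],[0,0,0],-1],[[-0.0038,0.0075,0.0084],[0,0,0],-1],[[-0.0038,0.0075,0.0084],[0,0,0],-1],[[-0.0038,0.0075,0.0084],[0,0,0],-1],[[0,0,0],[0,0,0],-1]]}}

```text
t: 7.02
ee_pos: [522.3, 302.1, 206.3]
orientation: [0.245, 2.609, -0.067]
wrist_force: [0.0, -0.3, 0.1]
grip_width: -0.0
grip_force: 0.0
```

Run:
```python
from h import *; from plant import bot; import pickle
s=bot.sense();p,R=pose(s); print(s["t"],inv(p),"\n",(Rc().T@R).round(3),s["joint_positions"].round(2),s["wrist_force"])
c=pickle.load(open("c0.pkl","rb"));j=onz(c["top"],137,167,100);q=W(30,186.5,2.4);print("jar gap",np.linalg.norm(j[:2]-q[:2])-34,q)
t=bot.capture("top");w=bot.capture("side")
a=cv2.resize(t["pixels"][130:230,130:230],(400,400));b=cv2.resize(w["pixels"][110:210,215:315],(400,400))
cv2.imwrite("pics/a2.png",cv2.cvtColor(np.hstack([a,b]),cv2.COLOR_RGB2BGR))
```

```text
7.025 [-5.22212507e-02  7.09438663e+01  1.80567489e+02] 
 [[-1.     0.004 -0.001]
 [-0.004 -1.     0.004]
 [-0.001  0.004  1.   ]] [ 0.01  0.55 -1.03  1.81  1.13  1.08 -0.11] [ 0.0016249  -0.33626384  0.10404466]
jar gap -2.549892988888029 [656.34047123 394.96267731  67.07846097]
```

View pics/a2.png

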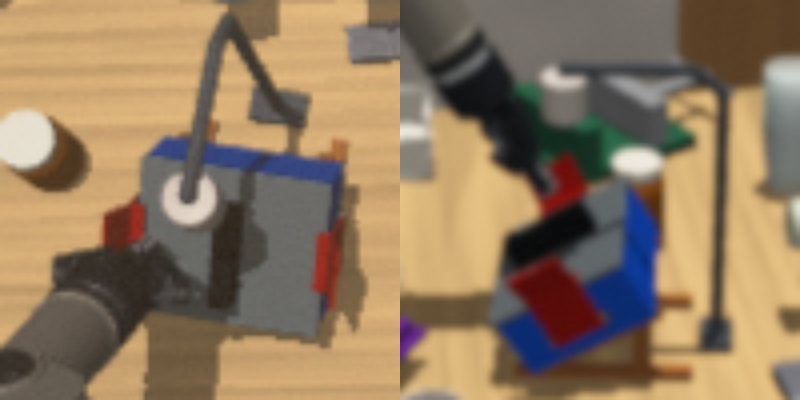

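The pictures show the fingertip inside the left tab, clear of the lip; the jar is at about (137,165) in full top-image pixels. Now I'll push outward.

>>> {"op": "arm_command", "data": {"commands": [[[0,0.005,0],[0,0,0],-1],[[0,0.005,0],[0,0,0],-1],[[0,0.005,0],[0,0,0],-1],[[0,0.004,0],[0,0,0],-1],[[0,0.004,0],[0,0,0],-1],[[0,0.004,0.001],[0,0,0],-1],[[0,0.004,0.001],[0,0,0],-1],[[0,0.004,0.001],[0,0,0],-1],[[0,0.004,0.001],[0,0,0],-1],[[0,0.004,0.001],[0,0,0],-1],[[0,0.004,0.001],[0,0,0],-1]]}}

```text
t: 8.5
ee_pos: [533.7, 347.4, 201.3]
orientation: [0.244, 2.608, -0.068]
wrist_force: [0.1, -0.5, -1.2]
grip_width: 0.0
grip_force: 0.5
```

>>> {"op": "arm_command", "data": {"commands": [[[0,0.004,0.002],[0,0,0],-1],[[0,0.004,0.002],[0,0,0],-1],[[0,0.004,0.002],[0,0,0],-1],[[0,0.004,0.002],[0,0,0],-1]]}}

```text
t: 9.0
ee_pos: [540.6, 362.9, 194.6]
orientation: [0.244, 2.608, -0.066]
wrist_force: [-0.2, -0.9, -0.6]
grip_width: -0.0
grip_force: 0.2
```

>>> {"op": "arm_command", "data": {"commands": [[[0,0.004,0.002],[0,0,0],-1],[[0,0.004,0.002],[0,0,0],-1],[[0,0.004,0.002],[0,0,0],-1],[[0,0.004,0.002],[0,0,0],-1],[[0,0.004,0.001],[0,0,0],-1]]}}

```text
t: 9.62
ee_pos: [548.7, 381.6, 186.9]
orientation: [0.244, 2.608, -0.067]
wrist_force: [-1.2, -0.5, -0.4]
grip_width: -0.2
grip_force: 0.0
```

```bash
cat > look.py <<'E'
import sys; from h import *; from plant import bot
s=bot.sense();p,R=pose(s); print(s["t"],inv(p).round(1),s["joint_positions"].round(2),s["wrist_force"].round(1))
t=bot.capture("top");w=bot.capture("side");v=bot.capture("wrist")["pixels"]
a=cv2.resize(t["pixels"][140:220,130:230],(400,320));b=cv2.resize(w["pixels"][130:210,215:315],(400,320))
im=np.vstack([np.hstack([a,b]),np.hstack([cv2.resize(v,(360,270)),np.zeros((270,440,3),np.uint8)])])
cv2.imwrite(sys.argv[1],cv2.cvtColor(im,cv2.COLOR_RGB2BGR))
E
python3 look.py pics/a3.png
```

```text
9.625 [  0.3 153.9 157.9] [-0.19  0.7  -0.96  1.63  1.19  1.17 -0.15] [-1.2 -0.5 -0.4]
```

View pics/a3.png

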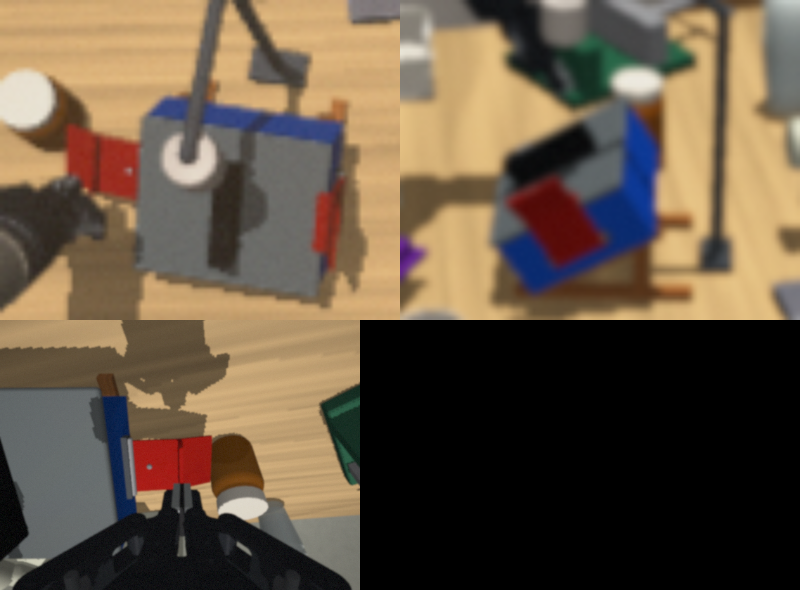

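The left clip lies open and the jar is still standing. Next I'll cross over to the right clip.

>>> {"op": "arm_command", "data": {"commands": [[[0.003,-0.002,-0.014],[0,0,0],-1],[[0.003,-0.002,-0.014],[0,0,0],-1],[[0.003,0,-0.014],[0,0,0],-1],[[0.003,0,-0.014],[0,0,0],-1],[[0,-0.02,0],[0,0,0],-1],[[0,-0.02,0],[0,0,0],-1],[[0,-0.02,0],[0,0,0],-1],[[0,-0.02,0],[0,0,0],-1],[[0,-0.02,0],[0,0,0],-1],[[0,-0.02,0],[0,0,0],-1],[[0,-0.02,0],[0,0,0],-1],[[0,-0.02,0],[0,0,0],-1],[[0,-0.02,0],[0,0,0],-1],[[0,-0.02,0],[0,0,0],-1],[[0,-0.02,0],[0,0,0],-1],[[0,0,0],[0,0,0],-1]]}}

```text
t: 11.78
ee_pos: [468.9, 166.9, 229.9]
orientation: [0.247, 2.606, -0.071]
wrist_force: [0.1, -0.2, 0.2]
grip_width: 0.4
grip_force: 0.0
```

Run:
```python
from h import *; from plant import bot
s=bot.sense();p,R=pose(s); print(s["t"],inv(p).round(1),s["joint_positions"].round(2),s["wrist_force"].round(1),"\n",(Rc().T@R).round(3))
```

```text
11.775 [-12.6 -71.7 215. ] [ 0.49  0.23 -1.2   2.07  0.89  0.82  0.14] [ 0.1 -0.2  0.2] 
 [[-1.     0.005  0.002]
 [-0.005 -1.     0.007]
 [ 0.002  0.007  1.   ]]
```

Tip is at z'=142. Down 34, then push toward -y.

>>> {"op": "arm_command", "data": {"commands": [[[0,0,0.0085],[0,0,0],-1],[[0,0,0.0085],[0,0,0],-1],[[0,0,0.0085],[0,0,0],-1],[[0,0,0.0085],[0,0,0],-1],[[0,-0.005,0],[0,0,0],-1],[[0,-0.005,0],[0,0,0],-1],[[0,-0.005,0],[0,0,0],-1],[[0,-0.004,0],[0,0,0],-1],[[0,-0.004,0],[0,0,0],-1],[[0,-0.004,0.001],[0,0,0],-1],[[0,-0.004,0.001],[0,0,0],-1],[[0,-0.004,0.001],[0,0,0],-1],[[0,-0.004,0.001],[0,0,0],-1],[[0,-0.004,0.001],[0,0,0],-1],[[0,-0.004,0.001],[0,0,0],-1]]}}

```text
t: 13.65
ee_pos: [480.0, 117.9, 194.8]
orientation: [0.245, 2.608, -0.067]
wrist_force: [-0.2, 0.9, -0.0]
grip_width: -0.2
grip_force: 0.5
```

>>> {"op": "arm_command", "data": {"commands": [[[0,-0.004,0.002],[0,0,0],-1],[[0,-0.004,0.002],[0,0,0],-1],[[0,-0.004,0.002],[0,0,0],-1],[[0,-0.004,0.002],[0,0,0],-1],[[0,-0.004,0.002],[0,0,0],-1],[[0,-0.004,0.002],[0,0,0],-1],[[0,-0.004,0.002],[0,0,0],-1],[[0,-0.004,0.002],[0,0,0],-1],[[0,-0.004,0.001],[0,0,0],-1]]}}

```text
t: 14.78
ee_pos: [481.8, 81.2, 180.3]
orientation: [0.244, 2.608, -0.067]
wrist_force: [-0.4, 0.6, -0.9]
grip_width: -0.1
grip_force: 0.0
```

```bash
python3 look.py pics/a4.png
```

```text
14.775 [ -13.  -153.6  157.9] [ 0.64  0.26 -1.11  2.19  1.02  0.62  0.18] [-0.4  0.6 -0.9]
```

View pics/a4.png

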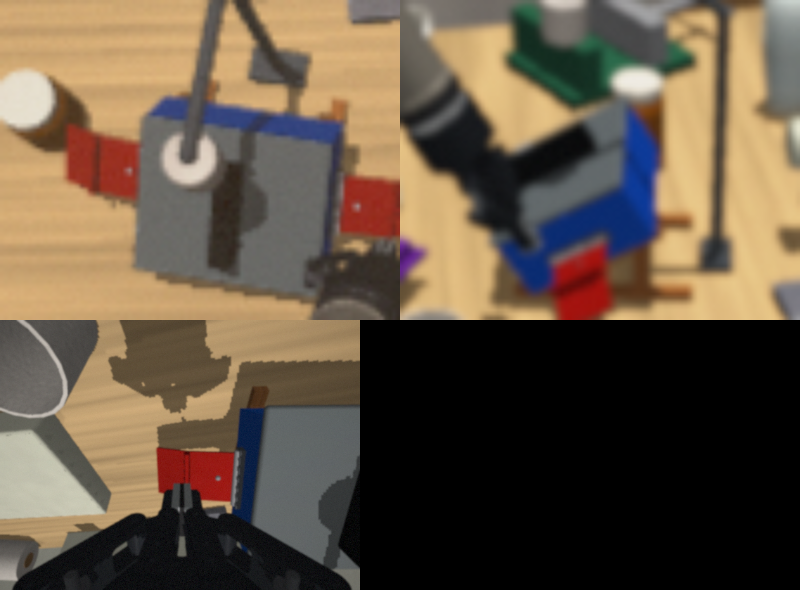

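Both clips are open in the view. Now to the grip.

>>> {"op": "arm_command", "data": {"commands": [[[0,0.001,-0.015],[0,0,0],-1],[[0,0.001,-0.015],[0,0,0],-1],[[0,0.001,-0.015],[0,0,0],-1],[[0,0.001,-0.012],[0,0,0],-1],[[-0.001,0.015,0],[0,0,0],1],[[-0.001,0.015,0],[0,0,0],1],[[-0.001,0.015,0],[0,0,0],1],[[-0.001,0.015,0],[0,0,0],1],[[-0.001,0.015,0],[0,0,0],1],[[-0.001,0.015,0],[0,0,0],1],[[-0.001,0.015,0],[0,0,0],1],[[-0.001,0.015,0],[0,0,0],1],[[-0.001,0.015,0],[0,0,0],1],[[-0.001,0.014,0],[0,0,0],1],[[0,0,0],[0,0,0],1],[[0,0,0],[0,0,0],1]]}}

```text
t: 16.92
ee_pos: [490.5, 235.1, 234.4]
orientation: [0.244, 2.608, -0.068]
wrist_force: [-0.0, 0.3, 0.7]
grip_width: 85.6
grip_force: 0.0
```

Run:
```python
from h import *; from plant import bot
s=bot.sense();p,R=pose(s); print(s["t"],s["grip_width"],inv(p).round(1),s["joint_positions"].round(2),s["wrist_force"].round(1),"\n",(Rc().T@R).round(3))
c=bot.capture("wrist");im=c["pixels"];print("pred bar",[proj(c,W(*q)).round(1).tolist() for q in[(-50,11,112),(-50,-11,112),(50,-11,112),(50,11,112)]])
cv2.imwrite("pics/w5.png",cv2.cvtColor(im,cv2.COLOR_RGB2BGR))
```

```text
16.925 85.60786195933497 [ -2.6  -0.7 214.4] [ 0.22  0.37 -1.11  1.94  0.99  0.97  0.01] [-0.   0.3  0.7] 
 [[-1.     0.004 -0.   ]
 [-0.004 -1.     0.004]
 [ 0.     0.004  1.   ]]
pred bar [[279.9, 152.5], [244.7, 152.6], [247.4, 287.5], [277.2, 287.5]]
```

View pics/w5.png

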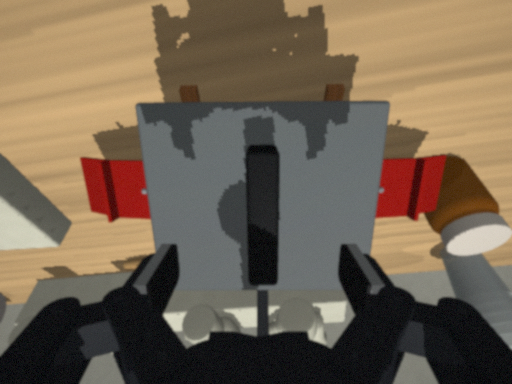

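The open fingers straddle the bar, which sits at columns 247–279; the prediction was 245–280. Descend and close.

>>> {"op": "arm_command", "data": {"commands": [[[0,0,0.01],[0,0,0],1],[[0,0,0.01],[0,0,0],1],[[0,0,0.01],[0,0,0],1],[[0,0,0.01],[0,0,0],1],[[0,0,0.008],[0,0,0],1],[[0,0,0.008],[0,0,0],1],[[0,0,0],[0,0,0],-1],[[0,0,0],[0,0,0],-1],[[0,0,0],[0,0,0],-1],[[0,0,0],[0,0,0],-1],[[0,0,0],[0,0,0],-1],[[0,0,0],[0,0,0],-1]]}}

```text
t: 18.48
ee_pos: [518.2, 231.5, 186.9]
orientation: [0.242, 2.607, -0.064]
wrist_force: [-1.9, 2.1, 3.3]
grip_width: 20.9
grip_force: 60.0
```

>>> {"op": "arm_command", "data": {"commands": [[[0,0,-0.003],[0,0,0],-1],[[0,0,-0.003],[0,0,0],-1],[[0,0,-0.003],[0,0,0],-1],[[0,0,-0.003],[0,0,0],-1],[[0,0,-0.004],[0,0,0],-1],[[0,0,-0.004],[0,0,0],-1],[[0,0,-0.005],[0,0,0],-1],[[0,0,-0.005],[0,0,0],-1],[[0,0,-0.005],[0,0,0],-1],[[0,0,-0.005],[0,0,0],-1]]}}

```text
t: 19.73
ee_pos: [498.4, 234.1, 221.1]
orientation: [0.244, 2.608, -0.067]
wrist_force: [0.2, 0.9, -4.2]
grip_width: 21.0
grip_force: 59.2
```

Run:
```python
from h import *; from plant import bot
s=bot.sense();p,R=pose(s); print(s["t"],s["grip_width"],inv(p).round(1),s["joint_positions"].round(2),s["wrist_force"].round(1),(Rc().T@R).round(3))
v1=p+Ro.from_euler('z',YAW).apply([-110,0,40]); rows(p,R,v1,R,9)
F=np.diag([-1,-1,1])
v2=np.array([430,0,330.]);R2=Rc(10,np.radians(-6))@F; rows(v1,R,v2,R2,14)
v3=np.r_[SLAB,250];R3=Rc(0,SY)@F; rows(v2,R2,v3,R3,14)
```

```text
19.725 21.044037433330875 [ -2.4  -0.2 199. ] [ 0.2   0.4  -1.08  1.94  1.02  0.96 -0.02] [ 0.2  0.9 -4.2] [[-1.     0.004  0.   ]
 [-0.004 -1.     0.004]
 [ 0.     0.004  1.   ]]
9 rows of [0.0084, -0.0001, -0.01] [0.0, 0.0, 0.0] max mm 13.0
14 rows of [-0.0069, -0.0175, -0.0026] [-0.12, 1.43, -0.32] max mm 19.0
14 rows of [-0.011, -0.0135, 0.0068] [-0.01, 0.71, -0.1] max mm 18.7
```

>>> {"op": "arm_command", "data": {"commands": [[[0.0084,0,-0.01],[0,0,0],-1],[[0.0084,0,-0.01],[0,0,0],-1],[[0.0084,0,-0.01],[0,0,0],-1],[[0.0084,0,-0.01],[0,0,0],-1],[[0.0084,0,-0.01],[0,0,0],-1],[[0.0084,0,-0.01],[0,0,0],-1],[[0,0,0],[0,0,0],-1]]}}

```text
t: 20.6
ee_pos: [425.4, 248.6, 248.2]
orientation: [0.241, 2.607, -0.066]
wrist_force: [0.2, -0.1, -4.3]
grip_width: 21.1
grip_force: 59.2
```

Run:
```python
from h import *; from plant import bot
s=bot.sense();p,R=pose(s); print(s["t"],s["grip_width"],p,inv(p).round(1),s["joint_positions"].round(2),s["wrist_force"].round(1),(Rc().T@R).round(3))
F=np.diag([-1,-1,1])
v2=np.array([440,10,330.]);R2=Rc(10,np.radians(-6))@F; rows(p,R,v2,R2,14)
v3=np.r_[SLAB,250];R3=Rc(0,SY)@F; rows(v2,R2,v3,R3,16)
```

```text
20.6 21.07874522217552 [425.39480997 248.61286771 248.20613958] [-53.3   0.9 259.6] [ 0.23  0.24 -1.18  2.02  0.87  0.97 -0.02] [ 0.2 -0.1 -4.3] [[-1.     0.003  0.002]
 [-0.003 -1.     0.002]
 [ 0.002  0.002  1.   ]]
14 rows of [-0.0054, -0.0167, -0.0042] [-0.12, 1.44, -0.31] max mm 18.1
16 rows of [-0.0091, -0.0125, 0.0059] [-0.01, 0.62, -0.09] max mm 16.5
```

>>> {"op": "arm_command", "data": {"commands": [[[-0.0054,-0.0167,-0.0042],[-0.12,1.44,-0.31],-1],[[-0.0054,-0.0167,-0.0042],[-0.12,1.44,-0.31],-1],[[-0.0054,-0.0167,-0.0042],[-0.12,1.44,-0.31],-1],[[-0.0054,-0.0167,-0.0042],[-0.12,1.44,-0.31],-1],[[-0.0054,-0.0167,-0.0042],[-0.12,1.44,-0.31],-1],[[-0.0054,-0.0167,-0.0042],[-0.12,1.44,-0.31],-1],[[-0.0054,-0.0167,-0.0042],[-0.12,1.44,-0.31],-1],[[-0.0054,-0.0167,-0.0042],[-0.12,1.44,-0.31],-1],[[-0.0054,-0.0167,-0.0042],[-0.12,1.44,-0.31],-1],[[-0.0054,-0.0167,-0.0042],[-0.12,1.44,-0.31],-1],[[-0.0054,-0.0167,-0.0042],[-0.12,1.44,-0.31],-1],[[-0.0054,-0.0167,-0.0042],[-0.12,1.44,-0.31],-1],[[-0.0054,-0.0167,-0.0042],[-0.12,1.44,-0.31],-1],[[-0.0054,-0.0167,-0.0042],[-0.12,1.44,-0.31],-1]]}}

```text
t: 22.35
ee_pos: [440.5, 8.2, 329.4]
orientation: [0.157, 2.967, -0.016]
wrist_force: [0.0, 0.9, -4.3]
grip_width: 21.0
grip_force: 59.6
```

>>> {"op": "arm_command", "data": {"commands": [[[-0.0091,-0.0125,0.0059],[0,0.62,-0.09],-1],[[-0.0091,-0.0125,0.0059],[0,0.62,-0.09],-1],[[-0.0091,-0.0125,0.0059],[0,0.62,-0.09],-1],[[-0.0091,-0.0125,0.0059],[0,0.62,-0.09],-1],[[-0.0091,-0.0125,0.0059],[0,0.62,-0.09],-1],[[-0.0091,-0.0125,0.0059],[0,0.62,-0.09],-1],[[-0.0091,-0.0125,0.0059],[0,0.62,-0.09],-1],[[-0.0091,-0.0125,0.0059],[0,0.62,-0.09],-1],[[-0.0091,-0.0125,0.0059],[0,0.62,-0.09],-1],[[-0.0091,-0.0125,0.0059],[0,0.62,-0.09],-1],[[-0.0091,-0.0125,0.0059],[0,0.62,-0.09],-1],[[-0.0091,-0.0125,0.0059],[0,0.62,-0.09],-1],[[-0.0091,-0.0125,0.0059],[0,0.62,-0.09],-1],[[-0.0091,-0.0125,0.0059],[0,0.62,-0.09],-1],[[-0.0091,-0.0125,0.0059],[0,0.62,-0.09],-1],[[-0.0091,-0.0125,0.0059],[0,0.62,-0.09],-1],[[0,0,0],[0,0,0],-1]]}}

```text
t: 24.48
ee_pos: [574.7, -206.0, 247.6]
orientation: [-0.131, -3.136, 0.002]
wrist_force: [0.5, 0.6, -5.0]
grip_width: 20.8
grip_force: 59.6
```

Run:
```python
from h import *; from plant import bot
s=bot.sense();p,R=pose(s); print(s["t"],s["grip_width"],p,s["joint_positions"].round(2),s["wrist_force"].round(1),s["torque"].round(2))
F=np.diag([-1,-1,1]);R3=Rc(0,SY)@F;print((R3.T@R).round(3)); rows(p,R,np.r_[SLAB,165],R3,10)
c=bot.capture("side");t=bot.capture("top")
im=np.hstack([cv2.resize(t["pixels"][110:260,220:370],(400,400)),cv2.resize(c["pixels"][130:310,190:370],(400,400))])
cv2.imwrite("pics/p6.png",cv2.cvtColor(im,cv2.COLOR_RGB2BGR))
```

```text
24.475 20.80757785743085 [ 574.66754411 -205.99039425  247.56942996] [ 0.77  0.57 -0.71  1.4   0.37  1.31  1.53] [ 0.5  0.6 -5. ] [ 0.01  0.03 -0.02]
[[ 1.    -0.003  0.003]
 [ 0.003  1.    -0.002]
 [-0.003  0.002  1.   ]]
10 rows of [0.0001, 0.0002, 0.0083] [-0.01, -0.02, -0.02] max mm 8.3
```

View pics/p6.png

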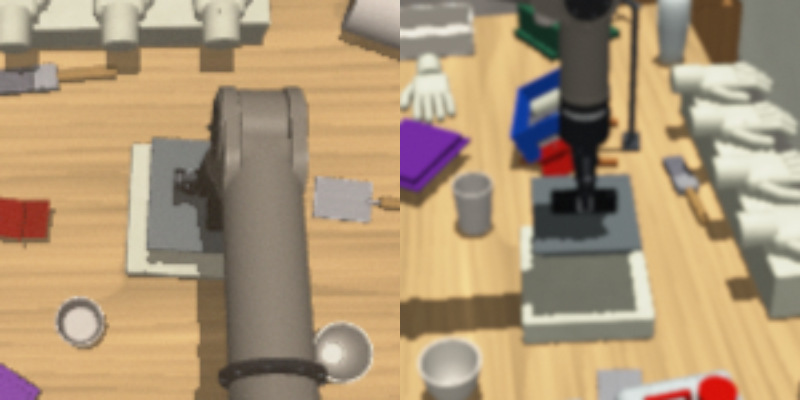

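The lid is level above the slab, which is clear. Descend, then feel for touchdown.

>>> {"op": "arm_command", "data": {"commands": [[[0.0004,0.0003,0.01],[0,0,0],-1],[[0.0004,0.0003,0.01],[0,0,0],-1],[[0.0004,0.0003,0.01],[0,0,0],-1],[[0.0004,0.0003,0.01],[0,0,0],-1],[[0.0004,0.0003,0.01],[0,0,0],-1],[[0.0004,0.0003,0.01],[0,0,0],-1],[[0.0004,0.0003,0.01],[0,0,0],-1],[[0.0004,0.0003,0.008],[0,0,0],-1],[[0,0,0.006],[0,0,0],-1],[[0,0,0.004],[0,0,0],-1],[[0,0,0.002],[0,0,0],-1],[[0,0,0],[0,0,0],-1]]}}

```text
t: 26.08
ee_pos: [571.5, -201.5, 158.8]
orientation: [-0.127, -3.138, 0.002]
wrist_force: [0.2, 0.1, -5.1]
grip_width: 21.2
grip_force: 59.7
```

>>> {"op": "arm_command", "data": {"commands": [[[0,0,0.001],[0,0,0],-1],[[0,0,0.001],[0,0,0],-1],[[0,0,0.001],[0,0,0],-1],[[0,0,0.001],[0,0,0],-1],[[0,0,0.001],[0,0,0],-1],[[0,0,0],[0,0,0],-1]]}}

```text
t: 26.82
ee_pos: [571.3, -201.4, 153.6]
orientation: [-0.127, -3.137, 0.002]
wrist_force: [0.4, 0.1, -4.6]
grip_width: 21.1
grip_force: 59.7
```

>>> {"op": "arm_command", "data": {"commands": [[[0,-0.001,0.001],[0,0,0],-1],[[0,-0.001,0.001],[0,0,0],-1],[[0,0,0.001],[0,0,0],-1],[[0,0,0.001],[0,0,0],-1],[[0,0,0.001],[0,0,0],-1],[[0,0,0],[0,0,0],-1]]}}

```text
t: 27.58
ee_pos: [571.2, -203.4, 148.6]
orientation: [-0.127, -3.137, 0.002]
wrist_force: [0.6, 0.7, -4.8]
grip_width: 20.8
grip_force: 59.7
```

>>> {"op": "arm_command", "data": {"commands": [[[0,0,0.001],[0,0,0],-1],[[0,0,0.001],[0,0,0],-1],[[0,0,0],[0,0,0],-1]]}}

```text
t: 27.95
ee_pos: [571.3, -203.4, 146.7]
orientation: [-0.127, -3.138, 0.002]
wrist_force: [-0.2, -0.5, -4.5]
grip_width: 21.1
grip_force: 59.6
```

>>> {"op": "arm_command", "data": {"commands": [[[0,0,0.001],[0,0,0],-1],[[0,0,0],[0,0,0],-1]]}}

```text
t: 28.2
ee_pos: [571.3, -203.4, 146.5]
orientation: [-0.127, -3.138, 0.003]
wrist_force: [-3.2, 0.6, 1.2]
grip_width: 20.9
grip_force: 60.2
```

>>> {"op": "arm_command", "data": {"commands": [[[0,0,0.001],[0,0,0],-1],[[0,0,0],[0,0,0],-1]]}}

```text
t: 28.45
ee_pos: [571.3, -203.4, 146.4]
orientation: [-0.127, -3.138, 0.003]
wrist_force: [-4.5, 0.7, 7.2]
grip_width: 21.1
grip_force: 61.1
```

>>> {"op": "arm_command", "data": {"commands": [[[0,0,0.001],[0,0,0],-1],[[0,0,0],[0,0,0],-1]]}}

```text
t: 28.7
ee_pos: [571.3, -203.4, 146.4]
orientation: [-0.128, -3.138, 0.004]
wrist_force: [-6.1, 0.2, 9.5]
grip_width: 21.3
grip_force: 61.8
```

Touched down with a light press. I'll back off 1 mm, let go and rise.

>>> {"op": "arm_command", "data": {"commands": [[[0,0,-0.001],[0,0,0],-1],[[0,0,-0.001],[0,0,0],-1],[[0,0,0],[0,0,1],1],[[0,0,0],[0,0,-1],1],[[0,0,0],[0,0,0],1],[[0,0,0],[0,0,0],1],[[0,0,0],[0,0,0],1],[[0,0,0],[0,0,0],1],[[0,0,-0.005],[0,0,0],1],[[0,0,-0.01],[0,0,0],1],[[0,0,-0.015],[0,0,0],1],[[0,0,-0.02],[0,0,0],1],[[0,0,-0.02],[0,0,0],1],[[0,0,-0.02],[0,0,0],1],[[0.01,0.02,-0.02],[0,0,0],1],[[0.02,0.02,-0.02],[0,0,0],1],[[0.02,0.02,-0.01],[0,0,0],1],[[0.02,0.02,0],[0,0,0],1],[[0.02,0.02,0],[0,0,0],1],[[0,0,0],[0,0,0],1]]}}

```text
t: 31.2
ee_pos: [489.1, -93.8, 287.3]
orientation: [0.121, 3.139, -0.004]
wrist_force: [1.4, 0.3, 0.9]
grip_width: 85.1
grip_force: 0.0
```

Run:
```python
from h import *; from plant import bot
s=bot.sense();print(s["t"],s["wrist_force"].round(1),s["dq"].round(3))
c=bot.capture("side");t=bot.capture("top");d=t["pixels"]
h=cv2.cvtColor(d,cv2.COLOR_RGB2HSV)
m=((h[...,1]<70)&(h[...,2]>40)&(h[...,2]<140)).astype(np.uint8)
m[:160]=0;m[220:]=0;m[:,:262]=0;m[:,330:]=0
k=max(cv2.findContours(m,0,2)[0],key=cv2.contourArea);b=cv2.boxPoints(cv2.minAreaRect(k));P=np.array([onz(t,*q,65) for q in b]);print(P.round(),P.mean(0).round(),SLAB)
im=np.hstack([cv2.resize(d[110:260,130:380],(500,300)),cv2.resize(c["pixels"][130:310,170:350],(300,300))])
cv2.imwrite("pics/f7.png",cv2.cvtColor(im,cv2.COLOR_RGB2BGR))
```

```text
31.2 [1.4 0.3 0.9] [ 0.008  0.038  0.046 -0.043  0.04  -0.017  0.004]
[[ 653.  -67.   65.]
 [ 649. -295.   65.]
 [ 448. -286.   65.]
 [ 452.  -62.   65.]] [ 551. -178.   65.] [ 573.5 -203.5]
```

View pics/f7.png

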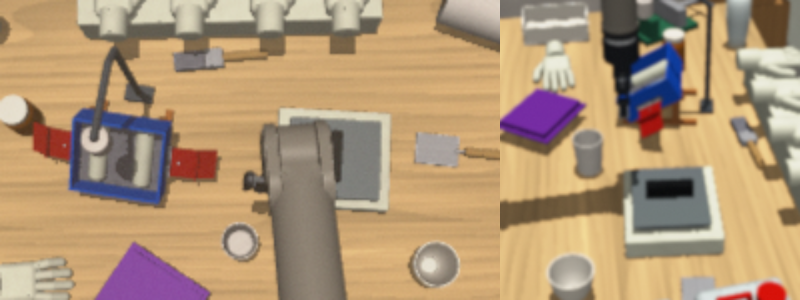

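The lid lies flat, grip up, near the middle of the slab at about (670,198) in the side crop. Both clips are open, and the cup, jar and bowl are upright. The mask measurement took in the arm, so I'm ignoring it.

```bash
python3 -c "
from plant import bot
print(bot.hand_in())"
```

```text
the job is handed in; nothing more can be done
None
```

I opened both clips first, then lifted the lid off, set it down still held, flat and grip up near the middle of the slab, and handed in at about 31 s; the last pictures show both clips open and the loose things standing, but the lid's final centring was judged by eye because the arm blocked the measurement.

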